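Roll the tube onto the tacking line and lock it with the through-bar

ROBOT

A 6-joint arm with a two-finger parallel gripper is mounted at the origin on a cart in front of the work surface, level with it; the furniture and walls round the work are solid. World frame = base frame: x ahead of the robot, y to its left, z up, the work surface at z = 0. Lengths are in m, angles in degrees, forces in N, time in s.
With the tool pointing down it reaches from about 0.325 to 0.85 m from the base axis. Payload 15.5 kg.
Tool frame: the origin (TCP) lies between the finger pads; the fingertips stand 19 mm ahead of it and the grasp point (between the pads) is the TCP (ctrl.tip_reach is the distance from the TCP to the fingertips, in m); z points along the fingers, y is the line along which they close (so a half turn about z gives the same grasp; the last joint's range is limited). The gripper opens to 91 mm and grips with 3 to 60 N. Pads are 32 mm wide; open, the fingers measure 118 mm over their backs; the gripper's body (76 mm by 178 mm) begins 60 mm behind the grasp point.
Start: joints at [-74.284, 28.281, 77.091, -0, 74.628, -5.472], TCP at [0.226, -0.583, 0.233] pointing down, gripper open.
Joint ranges: [-166.48, 166.48], [-47.26, 123.95], [12.59, 153.08], [-70.14, 250.14], [6.76, 159.57], [-176.63, 176.63]. Speed limits (degrees/s): [108.29, 108.29, 147.25, 172.46, 172.46, 172.46].

INTERFACE

Orientations are given as a 3x3 rotation matrix whose columns are the frame's x, y, z axes.
In Python, from bench import ctrl gives the robot as it stands. Calls block until the motion is done:
- ctrl.goto(position, orientation): joint-space move of the TCP to a pose.
- ctrl.move_l(position, vel=0.15, ori=None, contact_N=None): straight line of the TCP; ori=None keeps the orientation; vel is the mean speed in m/s. With contact_N (N) it stops when the force on the tool has changed by that much, and returns True; else False.
- ctrl.movej(angles): joint-space move.
- ctrl.command_gripper(opening): opening from 0.0 (shut) to 1.0 (fully open); the grip force is fixed at half the most; returns when the fingers have stopped.
- ctrl.sleep(seconds).
- ctrl.ik(position, orientation): joint angles nearest the present ones, or None.
- ctrl.read_camera(name): name is "scene" or "top" or "wrist"; returns the picture (420x560x3 uint8, blue, green, red); there is no depth.
- ctrl.camera_params(name): a dict with "fx", "fy", "cx", "cy" (pixels), "pose" (4x4, takes a point from camera to world coordinates); the wrist camera has in their place "T_tool_cam" (4x4, takes a point from camera to tool coordinates, whose origin is the TCP and whose axes are the flange's). Camera axes: x right, y up, looking along -z (the intrinsics and any distortion apply to the point x, -y, -z); pixel columns grow to the right and rows downward; lengths in m; the calibration is good to about 2 mm. A picture is of the moment at which its call begins: read the wrist's pose just before it. camera_params takes no time and is no camera call.
A pose or a line that the arm cannot do raises ctrl.MotionError and nothing moves.
- ctrl.sign_off(): hands the job in; it is judged then, once.
Trained networks look in the newest picture that a camera, given by its name, has taken for a name from the list of things; names that differ only in an ending like _2 or _b are one class to them, and where a whole thing is asked for, a point or a joint stands for the part that bears it (a point fixed in the world has none). Each returns a list of dicts, best first, with "score" (0 to 1); they miss things now and then, are a little off and sometimes report something else, mostly with a low value. They report only what shows in the picture. A call takes as long as a camera call.
- ctrl.find_in(camera, query): "bbox" ([centre column, centre row, width, height] in pixels, round what is visible of it).
Readings, each from a call of its own:
- ctrl.read_t(): time.
- ctrl.read_q(): joint angles.
- ctrl.read_dq(): joint speeds.
- ctrl.read_effort(): joint torques, N m.
- ctrl.read_tool_pos(): TCP position.
- ctrl.read_eef_rot(): TCP orientation.
- ctrl.read_contact_force(): force on the tool from outside, world axes, zero at the start.
- ctrl.read_wrist_torque(): the same for the moment, N m.
- ctrl.read_grip_width(): opening from 0.0 (shut) to 1.0 (fully open).
- ctrl.read_grasp_force(): force on a finger pad.
Only numpy, scipy, OpenCV 4.12 (cv2) and the standard library are available. Lean on these libraries where they do the work, as an engineer would, in place of code of your own. Each camera call takes 0.05 s, during which the arm holds its last target. There are 200 camera calls.

TASK

Get the cut tube ready for tacking: push it on its side so that it rolls along the ribbed bed of the fixture, without picking it up, until it lies still and square to the bed with its axis over the white line under the extraction bell; it must not overrun the line. Let go of it there, then push the locking bar across by its red knob, through the tube's bore, until the bar is fully home in the keeper. Leave the tube on the line, and the other things on the table where they are.

Things in the scene. Friction and masses are not known exactly. Their poses are not given: they have to be found in the camera images.
- fixture: fixture screwed to the table, dark steel bed with cross ribs. Origin at table height directly below the middle of the white line; +x is the way the tube rolls (to the robot's left), +y points back towards the robot. Bed top at z = 12 mm, rib tops 14 mm; x = -170 to 75, y = -62 to 62 mm. Guide strips 10 mm high stand on it at x = -166 to -30, inner faces at y = +-45 mm
- mark (a point): middle of the white line, on the bed top (z = 12 mm), axes as the fixture's. The 3 mm line runs along y across the bed and over the tops of both blocks, straight below the locking bar's axis, midway between two ribs. The ribs, 2 mm high, lie along y every 14 mm of x (-147, ... -21, -7, 7, 21, 35 mm from the line): the tube comes to rest midway between two of them
- bell (a point): centre of the lower rim of the round grey extraction bell, 91 mm across, 150 mm above the table, straight over the white line; its duct rises to 330 mm and comes down beyond the bed's left end (x = 135 mm). A gripper held upright cannot push the tube the last stretch beneath it: lean the tool back from the bell, against the rolling direction, 35 to 45 degrees
- tube: loose steel tube, 60 mm outside diameter, 4 mm wall, 72 mm long, about 0.4 kg, lying across the bed between the strips, 80 to 120 mm before the line. Origin on its axis half way along, 43.2 mm above the table; own y = tube axis (x, z turn as it rolls). Pushed slowly (30 mm/s), best a little below its axis so that it rolls rather than slides, it drops between the ribs where the push ends
- locking_bar (a joint): slide of the round locking bar (20 mm thick, blunt tip) along the fixture's -y, away from the robot: 0 = drawn back clear of the lane, 0.096 = tip at the keeper's mouth, 0.120 = collar against the near block, fully home, tip 24 mm deep in the keeper. About 3 N moves it and it stays where it is left
- bar_knob (a point): on the axis of the bar's upright red knob, 22 mm in diameter, 88 mm above the table (full width from 74 to 96 mm, top 102 mm, thin stem below 66 mm). It stands over the bar's axis, 230 mm from the white line's middle, on the robot's side, at joint 0 and 110 mm when home. Axes as the fixture's
- keeper (a point): centre of the mouth of the keeper's hole, 43.2 mm above the table, on the inner face of the steel block on the far side. Two equal blocks flank the line: x = -22 to 22 mm, inner faces y = +-46, outer +-76, tops 66 mm above the table; the near one guides the bar, as does a third block at y = 245 to 265 mm (fixture frame)
- pliers: bystander: grey pliers lying flat, 143 mm long, left of the bar
- flange: bystander: rusty round flange, 86 mm across, 18 mm high, left of the fixture
- coupon_2: bystander: rusty flat steel coupon with a weld bead, 90 x 40 mm, near the table's front edge on the left

How it is judged (in metres and radians):
On the way, in this order (a step that is already met when the one before it is completed fails the run):
1. the tube rolls along the bed: on the way to the line it has turned by more than 50 degrees about its axis (angle between the x axis of tube and the x axis of fixture, either way round above 0.9 rad and x of tube in the frame of fixture below -0.012 m).
2. the tube lies still on the line (within 5 mm, square within 7 degrees), not touched by the fingers, the bar still drawn back (x of tube in the frame of fixture between -0.005 and 0.005 m and angle between the y axis of tube and the y axis of fixture, either way round below 0.12 rad and linear speed of tube below 0.01 m/s and contact force between the fingers and tube below 0.1 N and value of joint locking_bar below 0.03 m), for 0.3 s.
3. the bar is through the tube and home in the keeper (value of joint locking_bar above 0.115 m), for 0.2 s.
At the end, for the whole second after the job is handed in: the locking bar is within 5 mm of its stop, tip in the keeper and passing through the tube's bore; the tube lies still on the bed with its axis within 5 mm of the white line and square to the bed within 8 degrees (value of joint locking_bar above 0.115 m and x of tube in the frame of fixture between -0.005 and 0.005 m and z of tube in the frame of fixture below 0.047 m and angle between the y axis of tube and the y axis of fixture, either way round below 0.14 rad and linear speed of tube below 0.01 m/s); the robot touches nothing.
It fails at once if the tube overruns the line by more than 10 mm (x of tube in the frame of fixture above 0.01 m).
It fails at once if the tube is lifted more than 8 mm off the bed (z of tube in the frame of fixture above 0.052 m).
It fails at once if the pliers, flange or coupon is shifted more than 30 mm (distance of any of pliers, flange, coupon_2 from where it was at the start of the episode above 0.03 m).
It also fails if it takes over 58 s, if anything falls off the work surface, if the arm or the gripper's body presses on something with over 40 N, if the wrist force passes 120 N, or if a joint passes its speed limit or range.

## Working session

There is one attempt and no reset: what is moved stays moved. The work goes in short steps, each a Python script; the robot and the scene stay as the last script left them, time stands still between calls to the robot, and variables do not carry over. Pictures are saved under pics/ and viewed, at most 10 in all, crops included, and the job is handed in when it is done.

```bash
ls; mkdir -p pics
python3 - <<'E'
from bench import ctrl
import cv2,numpy as np
np.set_printoptions(precision=4,suppress=True)
for c in("scene","top"):
    im=ctrl.read_camera(c);cv2.imwrite(f"pics/{c}0.png",im)
    p=ctrl.camera_params(c);print(c,p)
    for n in["tube","bar_knob","locking_bar","fixture","bell","keeper","mark","pliers","flange"]:
        try:print(n,[(np.round(d["bbox"],1).tolist(),round(d["score"],2)) for d in ctrl.find_in(c,n)[:2]])
        except Exception as e:print(n,e)
print(ctrl.camera_params("wrist"),ctrl.read_t(),ctrl.tip_reach)
E
```

```text
bench.py
pics
scene {'fx': 409.6184918389717, 'fy': 409.6184918389717, 'cx': 279.6828312958984, 'cy': 209.95554772257213, 'pose': array([[-0.6127,  0.2863, -0.7366, -0.1472],
       [-0.7902, -0.2395,  0.5642,  0.7519],
       [-0.0149,  0.9277,  0.373 ,  0.473 ],
       [ 0.    ,  0.    ,  0.    ,  1.    ]])}
tube [([335.4, 198.4, 31.5, 25.2], 0.74)]
bar_knob [([358.4, 225.2, 67.5, 34.0], 0.8)]
locking_bar [([358.9, 225.0, 67.1, 36.6], 0.96)]
fixture [([322.8, 181.1, 137.9, 149.0], 0.71)]
bell [([322.5, 181.5, 139.8, 150.0], 0.91), ([359.5, 225.8, 69.6, 32.7], 0.17)]
keeper [([215.4, 344.5, 52.8, 25.6], 0.74), ([326.1, 184.6, 141.7, 151.1], 0.73)]
mark [([325.1, 182.3, 138.6, 146.5], 0.93)]
pliers [([274.9, 293.6, 60.4, 34.9], 0.91), ([219.6, 271.4, 36.6, 23.3], 0.49)]
flange [([219.2, 272.9, 37.3, 21.7], 0.62)]
top {'fx': 546.0769167890143, 'fy': 546.0769167890143, 'cx': 282.2789745281427, 'cy': 214.00079888023737, 'pose': array([[-0.1319,  0.9407, -0.3125,  0.1208],
       [-0.9913, -0.1268,  0.0367,  0.2775],
       [-0.0051,  0.3146,  0.9492,  1.3844],
       [ 0.    ,  0.    ,  0.    ,  1.    ]])}
tube [([394.4, 159.9, 26.1, 35.7], 0.6)]
bar_knob [([367.6, 228.9, 23.2, 77.9], 0.76)]
locking_bar [([366.9, 228.9, 26.3, 76.5], 0.61)]
fixture [([349.6, 192.2, 127.4, 159.7], 0.9)]
bell [([348.9, 190.3, 127.7, 158.2], 0.56)]
keeper [([350.9, 190.6, 128.9, 158.6], 0.94)]
mark [([350.2, 189.2, 132.7, 160.3], 0.85), ([370.2, 230.5, 21.8, 74.2], 0.38)]
pliers []
flange [([227.6, 222.7, 34.8, 32.7], 0.77)]
{'fx': 374.08941771650836, 'fy': 374.08941771650836, 'cx': 280.8228828488862, 'cy': 208.75628769846824, 'T_tool_cam': array([[-0.0013,  0.9582,  0.286 ,  0.0815],
       [ 1.    ,  0.0011,  0.0008, -0.0005],
       [ 0.0005,  0.286 , -0.9582, -0.1519],
       [ 0.    ,  0.    ,  0.    ,  1.    ]])} 1.0 0.019
```

Run:
```python
import cv2
a=cv2.imread("pics/top0.png")[95:285,270:430];cv2.imwrite("pics/topc.png",cv2.resize(a,None,fx=3.1,fy=3.1,interpolation=cv2.INTER_CUBIC))
```

```text
(no output)
```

View pics/topc.png

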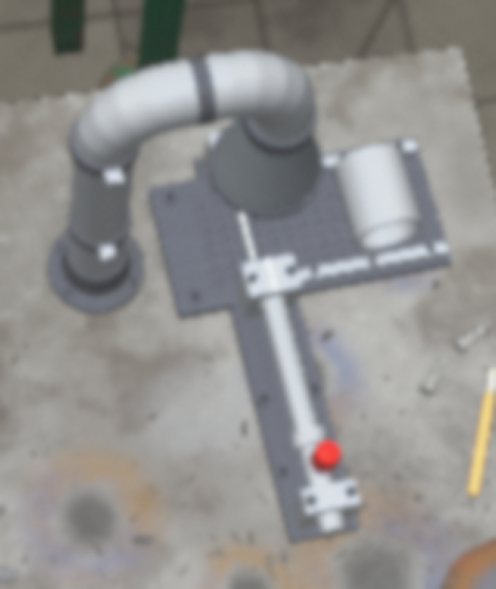

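View pics/scene0.png

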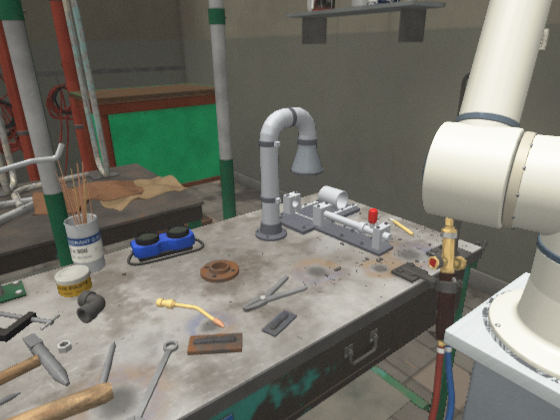

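```bash
cat > h.py <<'E'
from bench import ctrl
import cv2,numpy as np
from scipy.optimize import least_squares
np.set_printoptions(precision=4,suppress=True)
def proj(P,p,T):
    c=(np.asarray(P)-T[:3,3])@T[:3,:3]
    return np.stack([p["cx"]+p["fx"]*c[:,0]/-c[:,2],p["cy"]-p["fy"]*c[:,1]/-c[:,2]],1)
def F(v):
    c,s=np.cos(v[2]),np.sin(v[2]); T=np.eye(4);T[:2,:2]=[[c,-s],[s,c]];T[:2,3]=v[:2];return T
def w(v,P): P=np.atleast_2d(P);return P@F(v)[:3,:3].T+F(v)[:3,3]
def wristT():
    p=ctrl.camera_params("wrist");T=np.eye(4);T[:3,:3]=ctrl.read_eef_rot();T[:3,3]=ctrl.read_tool_pos();return p,T@p["T_tool_cam"]
def fit(P,uv,p,T,x0):
    r=least_squares(lambda v:(proj(w(v,P),p,T)-uv).ravel(),x0,loss="soft_l1");return r.x,r.fun.reshape(-1,2)
E
python3 - <<'E'
from h import *
p=ctrl.camera_params("top")
P=np.array([[75,62,12],[-170,62,12],[-170,-62,12],[75,-62,12],[0,230,90]])/1e3
uv=np.array([[178,318],[450,265],[418,138],[150,190],[326,454]])/3.1+[270,95]
v,r=fit(P,uv,p,p["pose"],[0.6,-.1,1.57]);print(v,np.degrees(v[2]),r)
im=ctrl.read_camera("wrist");cv2.imwrite("pics/w0.png",im)
for n,q in dict(mark=[0,0,.012],tube=[-.1,0,.043],knob=[0,.23,.088]).items():
    q=w(v,q);print(n,q,proj(q,*wristT()))
print(ctrl.read_eef_rot())
E
```

```text
[0.6701 0.0268 1.6348] 93.6664380888668 [[ 0.3323 -0.4249]
 [ 1.1892 -0.1145]
 [-0.6218  0.0357]
 [-0.6119 -0.7597]
 [-0.0515  2.2443]]
mark [[0.6701 0.0268 0.012 ]] [[-484.2048 -984.5211]]
tube [[ 0.6765 -0.073   0.043 ]] [[ -374.9052 -1047.3353]]
knob [[0.4406 0.0121 0.088 ]] [[-661.0509 -589.5718]]
[[ 0.9324  0.3614  0.    ]
 [ 0.3614 -0.9324  0.    ]
 [ 0.0001 -0.     -1.    ]]
```

Run:
```python
from h import *
v=[0.6701,0.0268,1.6348]
R=F(v)[:3,:3]
best=None
for s in(1,-1):   # tool x = s*y_fix
    x=s*R[:,1];z=np.array([0,0,-1.]);O=np.stack([x,np.cross(z,x),z],1)
    for pos in([0.40,-.10,.36],[.36,-.06,.38],[.42,-.2,.36]):
        print("down",s,pos,ctrl.ik(pos,O))
for s in(1,-1):
  for th in(35,40,45):
    t=np.radians(th);zt=R@[np.sin(t),0,-np.cos(t)];u=R@[np.cos(t),0,np.sin(t)]
    x=s*u;O=np.stack([x,np.cross(zt,x),zt],1)
    for f in([-.19,0,.12],[-.054,0,.044]):
        print("lean",s,th,f,ctrl.ik(w(v,f)[0],O))
x=R[:,1];z=np.array([0,0,-1.]);O=np.stack([x,np.cross(z,x),z],1)
pos=[.38,-.08,.38]
if ctrl.ik(pos,O) is None: O[:,:2]*=-1;print("flip")
ctrl.goto(pos,O);pt=wristT()
im=ctrl.read_camera("wrist");cv2.imwrite("pics/w1.png",im);np.save("w1T.npy",pt[1]);print(pt[1],ctrl.read_t())
for n in["tube","bar_knob","locking_bar","fixture"]:print(n,[(np.round(d["bbox"],1).tolist(),round(d["score"],2)) for d in ctrl.find_in("wrist",n)[:2]])
```

```text
down 1 [0.4, -0.1, 0.36] [ -22.3475    3.6953   92.4693   -0.       83.8354 -116.0147]
down 1 [0.36, -0.06, 0.38] [ -18.861    -1.6356   94.8843   -0.       86.7513 -112.5281]
down 1 [0.42, -0.2, 0.36] [ -32.8243    8.6271   86.6855   -0.       84.6873 -126.4915]
down -1 [0.4, -0.1, 0.36] [-22.3475   3.6953  92.4693  -0.      83.8354  63.9853]
down -1 [0.36, -0.06, 0.38] [-18.861   -1.6356  94.8843  -0.      86.7513  67.4719]
down -1 [0.42, -0.2, 0.36] [-32.8243   8.6271  86.6855  -0.      84.6873  53.5085]
lean 1 35 [-0.19, 0, 0.12] [-31.3815  50.2036  60.3351  28.013   91.2067 -39.9328]
lean 1 35 [-0.054, 0, 0.044] [-22.391   51.1981  72.928   32.1617  75.4644 -39.8032]
lean 1 40 [-0.19, 0, 0.12] [-32.7529  52.216   58.5718  31.273   94.8705 -40.9721]
lean 1 40 [-0.054, 0, 0.044] [-24.0268  53.0517  71.6417  35.4335  79.024  -42.1333]
lean 1 45 [-0.19, 0, 0.12] [-33.9875  54.3342  56.8121  34.4744  98.4991 -41.7038]
lean 1 45 [-0.054, 0, 0.044] [-25.5075  55.0543  70.2833  38.4994  82.6577 -44.0974]
lean -1 35 [-0.19, 0, 0.12] [-31.3815  50.2036  60.3351  28.013   91.2067 140.0672]
lean -1 35 [-0.054, 0, 0.044] [-22.391   51.1981  72.928   32.1617  75.4644 140.1968]
lean -1 40 [-0.19, 0, 0.12] [-32.7529  52.216   58.5718  31.273   94.8705 139.0279]
lean -1 40 [-0.054, 0, 0.044] [-24.0268  53.0517  71.6417  35.4335  79.024  137.8667]
lean -1 45 [-0.19, 0, 0.12] [-33.9875  54.3342  56.8121  34.4744  98.4991 138.2962]
lean -1 45 [-0.054, 0, 0.044] [-25.5075  55.0543  70.2833  38.4994  82.6577 135.9026]
[[-0.0613 -0.9562 -0.2863  0.2989]
 [ 0.9981 -0.0585 -0.0182 -0.085 ]
 [ 0.0006 -0.2869  0.958   0.5318]
 [ 0.      0.      0.      1.    ]] 3.0667
tube [([265.8, 362.1, 41.8, 47.5], 0.95)]
bar_knob [([348.9, 241.1, 26.8, 128.0], 0.86)]
locking_bar []
fixture [([307.6, 273.6, 152.1, 202.9], 0.58), ([535.8, 206.6, 45.1, 46.0], 0.57)]
```

View pics/w1.png

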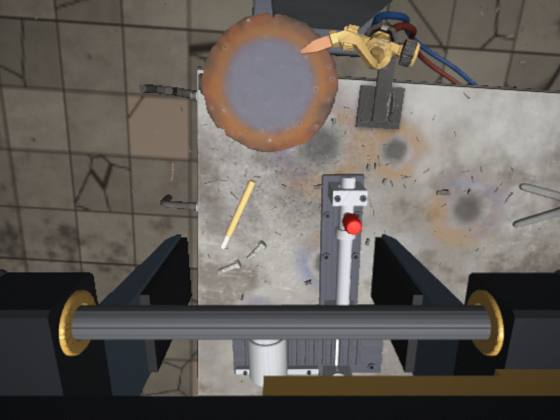

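Run:
```python
from h import *
v=[0.6701,0.0268,1.6348]
R=F(v)[:3,:3]
x=-R[:,1];z=np.array([0,0,-1.]);O=np.stack([x,np.cross(z,x),z],1)
ctrl.goto([.56,-.08,.385],O);pt=wristT()
im=ctrl.read_camera("wrist");cv2.imwrite("pics/w2.png",im);np.save("w2T.npy",pt[1])
for n in["tube","bar_knob","fixture"]:print(n,[(np.round(d["bbox"],1).tolist(),round(d["score"],2)) for d in ctrl.find_in("wrist",n)[:2]])
P=np.array([[75,62,12],[-170,62,12],[-170,-62,12],[75,-62,12],[0,230,102],[0,0,12],[-100,0,43],[0,46,66],[0,76,66],[0,245,66],[0,265,66]])/1e3
print(proj(w(v,P),*pt),ctrl.read_t())
cv2.imwrite("pics/w2c.png",cv2.resize(im[0:290,130:530],None,fx=2,fy=2,interpolation=cv2.INTER_CUBIC))
```

```text
tube [([289.1, 63.5, 52.6, 70.3], 0.64)]
bar_knob [([207.8, 201.3, 21.7, 140.7], 0.7), ([167.6, 135.4, 332.0, 270.8], 0.7)]
fixture [([169.8, 135.7, 334.3, 271.4], 0.95)]
[[153.6019 117.4109]
 [333.0753 117.2599]
 [336.8958  16.8607]
 [144.0194  17.0654]
 [202.7597 257.8195]
 [205.8855  68.9901]
 [281.8236  67.1156]
 [199.5282 106.1374]
 [201.0565 131.2691]
 [208.7068 257.0753]
 [209.5174 270.4061]] 6.3167
```

View pics/w2c.png

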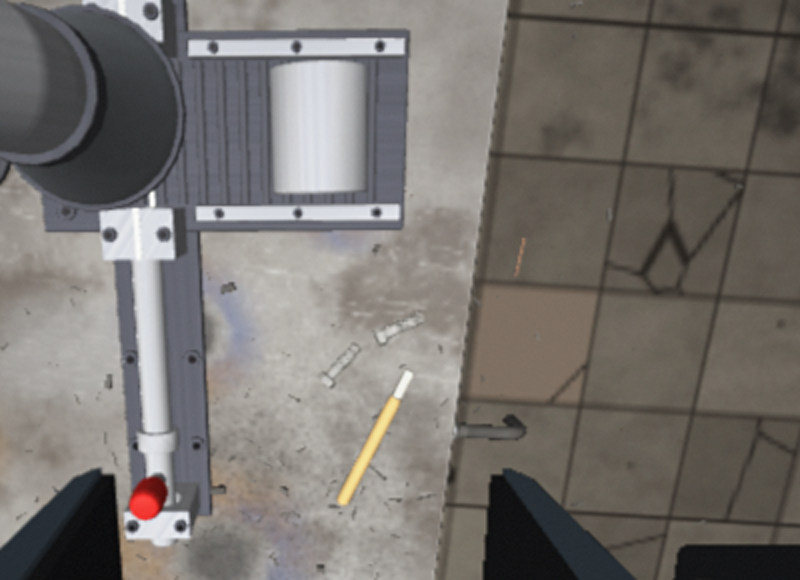

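Run:
```python
from h import *
p=ctrl.camera_params("wrist");T=np.load("w2T.npy")
P=np.array([[75,62,12],[-170,62,12],[-170,-62,12],[-30,45,22],[-166,45,22],[-30,-45,22],[-166,-45,22],[0,61,66],[0,230,102],[22,265,66],[-22,265,66]])/1e3
uv=np.array([[45,230],[403,229],[409,30],[196,206],[400,205],[189,57],[407,54],[138,233],[145,502],[125,539],[187,538]])/2+[130,0]
v,r=fit(P,uv,p,T,[.67,.027,1.635]);print(v,np.degrees(v[2]));print(r)
# tube silhouette fit: (x,y,yaw) in fixture
a=np.linspace(0,2*np.pi,90)
def cyl(t):
    c=np.concatenate([np.stack([.03*np.cos(a),0*a+y,.03*np.sin(a)],1) for y in(-.036,.036)])
    c=c@F([0,0,t[2]])[:3,:3].T+[t[0],t[1],.0432]
    return proj(w(v,c),p,T)
def sil(t):
    h=cyl(t);f,n=h[:90],h[90:]
    return np.array([f[:,0].min(),f[:,0].max(),n[:,0].min(),n[:,0].max(),h[:,1].min(),h[:,1].max()])
m=np.array([270/2+130,364/2+130,272/2+130,366/2+130,60/2,194/2])
s=least_squares(lambda t:sil(t)-m,[-.1,0,0]);print("tube",s.x,s.fun)
im=cv2.imread("pics/w2.png")
pt=ctrl.camera_params("top");
P2=np.array([[75,62,12],[-170,62,12],[-170,-62,12],[75,-62,12],[0,230,90]])/1e3
print(proj(w(v,P2),pt,pt["pose"])-(np.array([[178,318],[450,265],[418,138],[150,190],[326,454]])/3.1+[270,95]))
```

```text
[0.6725 0.0288 1.6366] 93.77059162376905
[[-0.3111  0.5766]
 [ 0.4186  0.5904]
 [ 0.9825 -0.6448]
 [-0.3566 -0.493 ]
 [ 0.3485 -0.2756]
 [ 0.0369 -0.5024]
 [-0.6249  0.6707]
 [-0.212   0.1662]
 [-0.9616  4.9441]
 [ 0.0212 -0.7554]
 [ 0.8942 -0.3242]]
tube [-0.1106  0.0016  0.0208] [-1.3602  1.3521 -0.2677  0.2707  0.0084  0.0516]
[[-0.4769 -1.1368]
 [ 0.3038 -0.9626]
 [-1.5572 -0.755 ]
 [-1.4762 -1.4204]
 [-0.8501  1.3687]]
```

```bash
cat >> h.py <<'E'
V=np.array([0.6725,0.0288,1.6366]); t=np.radians(40); R=F(V)[:3,:3]
zt=R@[np.sin(t),0,-np.cos(t)];u=R@[np.cos(t),0,np.sin(t)]
OL=np.stack([-u,np.cross(zt,-u),zt],1)
def tcp(tx,z=.0443): return w(V,[tx-.030-.0245,0.0015,z])[0]   # TCP when tip corner touches tube whose axis is at tx
E
python3 - <<'E'
from h import *
ctrl.command_gripper(0.42)
ctrl.goto(tcp(-.15,.20),OL)
ctrl.move_l(tcp(-.132))
print(ctrl.read_t(),ctrl.read_grip_width())
f0=np.array(ctrl.read_contact_force())
for tx in np.arange(-.130,-.0869,.002):
    ctrl.move_l(tcp(tx),vel=.03)
    f=np.array(ctrl.read_contact_force())-f0
    print(round(tx,3),f@R, end=" ")
print(ctrl.read_t())
im=ctrl.read_camera("scene");cv2.imwrite("pics/s1.png",cv2.resize(im[80:280,240:480],None,fx=3,fy=3,interpolation=cv2.INTER_CUBIC))
E
```

```text
9.6 0.4232922811692656
-0.13 [ 0.4528 -0.5056 -0.6528] -0.128 [-0.023  -0.5507 -0.6122] -0.126 [ 0.6795 -0.168  -0.4915] -0.124 [ 0.1143 -0.1956 -1.5257] -0.122 [ 0.1986  0.2082 -1.6685] -0.12 [-0.1718 -0.4732 -0.8073] -0.118 [ 0.3891 -0.3085 -1.4372] -0.116 [ 0.0848  0.1586 -1.3389] -0.114 [ 0.0718 -0.4995 -1.0717] -0.112 [-1.8517 -0.2008 -0.1138] -0.11 [-3.4659  0.2254  1.9578] -0.108 [ 0.726  -0.652  -0.4765] -0.106 [-0.8678 -0.1652  0.2184] -0.104 [ 0.8002 -0.4007 -1.4859] -0.102 [ 0.8432  0.3556 -0.9476] -0.1 [ 0.2347 -0.3257 -0.9336] -0.098 [-1.6224 -0.6198  0.3047] -0.096 [-1.3783 -1.0593  1.3044] -0.094 [-0.0803 -0.0891 -1.3053] -0.092 [-0.0149 -0.1686 -0.273 ] -0.09 [ 0.5166 -0.219  -1.0983] -0.088 [ 0.2169 -0.0487 -1.1471] 15.1
```

View pics/s1.png

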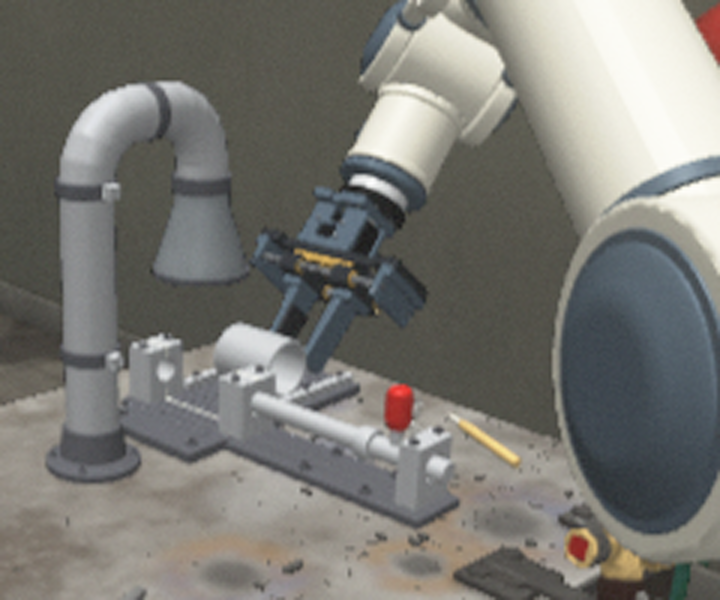

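Run:
```python
from h import *
f0=np.array(ctrl.read_contact_force())
ctrl.move_l(tcp(-.016),vel=.03)
for tx in np.arange(-.014,-.0019,.002):
    ctrl.move_l(tcp(tx),vel=.025)
    print(round(tx,3),(np.array(ctrl.read_contact_force())-f0)@R)
ctrl.sleep(.3);print((np.array(ctrl.read_contact_force())-f0)@R)
ctrl.move_l(tcp(-.012),vel=.05)
ctrl.sleep(.2);print(ctrl.read_t())
im=ctrl.read_camera("scene");cv2.imwrite("pics/s2.png",cv2.resize(im[80:280,240:480],None,fx=3,fy=3,interpolation=cv2.INTER_CUBIC))
```

```text
-0.014 [-0.9109 -1.2685  0.111 ]
-0.012 [-0.3286 -1.1799 -0.4102]
-0.01 [ 0.9133 -1.66   -0.4755]
-0.008 [ 0.2286 -0.9465 -0.7132]
-0.006 [ 0.1922 -1.0935  0.0645]
-0.004 [ 1.4704 -0.4927  0.1059]
-0.002 [ 0.3997 -1.2283 -0.8724]
[ 0.7852 -0.4014  0.1829]
20.3
```

View pics/s2.png

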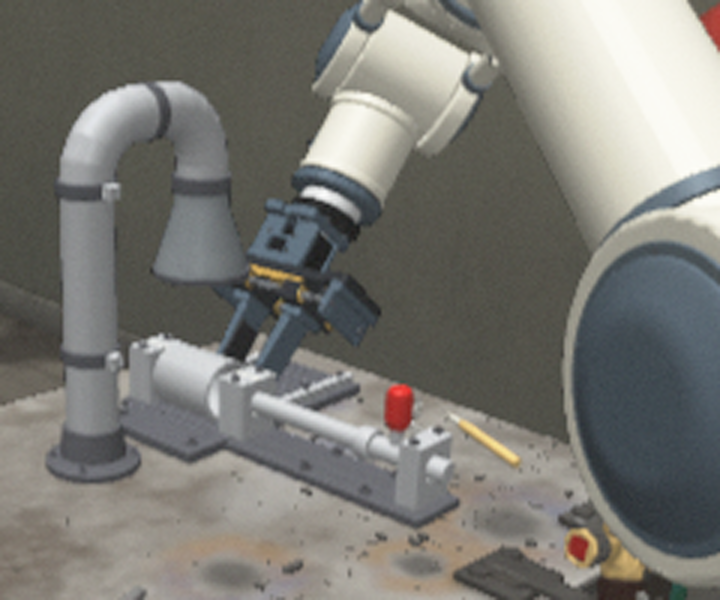

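Run:
```python
from h import *
ctrl.move_l(tcp(-.06),vel=.12)
ctrl.sleep(.2)
im=ctrl.read_camera("scene");p=ctrl.camera_params("scene");k=8
big=cv2.resize(im[180:235,270:345],None,fx=k,fy=k,interpolation=cv2.INTER_CUBIC)
a=np.linspace(0,2*np.pi,60)
for x,c in((0,(0,255,0)),(-.014,(0,0,255))):
    for y in(-.036,.036):
        q=proj(w(V,np.stack([x+.03*np.cos(a),0*a+y,.0432+.03*np.sin(a)],1)),p,p["pose"])
        cv2.polylines(big,[np.int32((q-[270,180]+.5)*k)],True,c,1)
for B in ([-.022,.022,.046,.076],[-.022,.022,-.076,-.046]):
    q=proj(w(V,np.array([[B[0],B[2],.066],[B[1],B[2],.066],[B[1],B[3],.066],[B[0],B[3],.066]])),p,p["pose"])
    cv2.polylines(big,[np.int32((q-[270,180]+.5)*k)],True,(255,0,0),1)
cv2.imwrite("pics/s3.png",big)
```

```text
(no output)
```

View pics/s3.png

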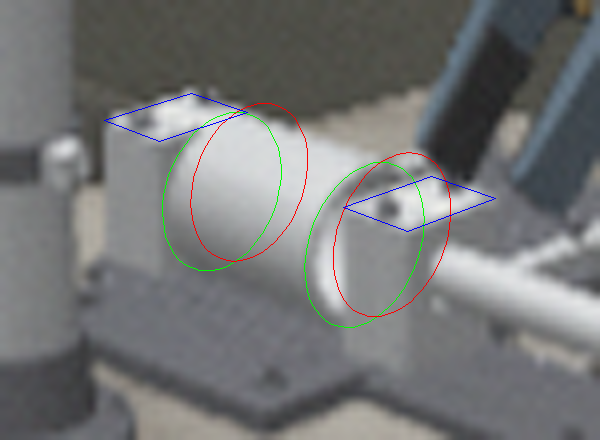

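Run:
```python
from h import *
ctrl.move_l(w(V,[-.17,0,.20])[0],vel=.15)
p,T=wristT();im=ctrl.read_camera("wrist");k=4;print(ctrl.read_t())
a=np.linspace(0,2*np.pi,60)
o=np.int32(proj(w(V,[0,0,.05]),p,T)[0])-[90,60];print(o)
o=np.maximum(o,0)
big=cv2.resize(im[o[1]:o[1]+140,o[0]:o[0]+190],None,fx=k,fy=k,interpolation=cv2.INTER_CUBIC)
L=lambda P,c,cl=True:cv2.polylines(big,[np.int32((proj(w(V,P),p,T)-o+.5)*k)],cl,c,1)
for x,c in((0,(0,255,0)),(-.014,(0,0,255))):
    for y in(-.036,.036): L(np.stack([x+.03*np.cos(a),0*a+y,.0432+.03*np.sin(a)],1),c)
for s in(1,-1): L(np.array([[-.022,s*.046,.066],[.022,s*.046,.066],[.022,s*.076,.066],[-.022,s*.076,.066]]),(255,0,0))
cv2.imwrite("pics/w3.png",big)
```

```text
22.45
[190 150]
```

View pics/w3.png

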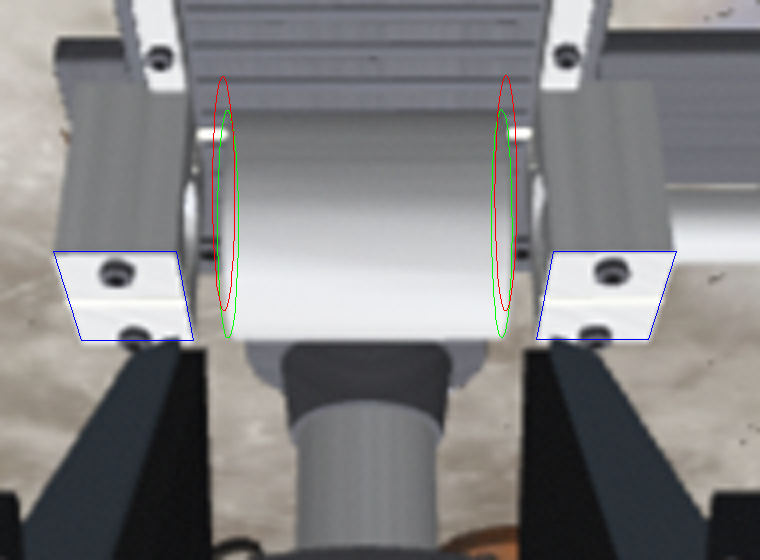

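Run:
```python
from h import *
x=R[:,1];z=np.array([0,0,-1.]);O=np.stack([x,np.cross(z,x),z],1)
W=lambda *f:w(V,list(f))[0]
ctrl.move_l(W(-.2,.14,.25),vel=.2)
ctrl.command_gripper(0)
ctrl.goto(W(0,.272,.22),O)
ctrl.move_l(W(0,.272,.097),vel=.1)
print(ctrl.read_t(),ctrl.move_l(W(0,.150,.097),vel=.06,contact_N=20))
print(ctrl.move_l(W(0,.131,.097),vel=.02,contact_N=15))
print("y",((np.array(ctrl.read_tool_pos())-F(V)[:3,3])@R)[1],np.array(ctrl.read_contact_force())@R)
ctrl.sleep(.3)
ctrl.move_l(W(0,.165,.097),vel=.08)
ctrl.move_l(W(0,.18,.2),vel=.15)
ctrl.move_l(W(-.1,.28,.3),vel=.2)
print(ctrl.read_t())
im=ctrl.read_camera("scene");cv2.imwrite("pics/s4.png",cv2.resize(im[110:260,250:450],None,fx=4,fy=4,interpolation=cv2.INTER_CUBIC))
```

```text
29.0083 False
True
y 0.138189393539228 [0.2577 1.6026 1.1513]
34.5
```

View pics/s4.png

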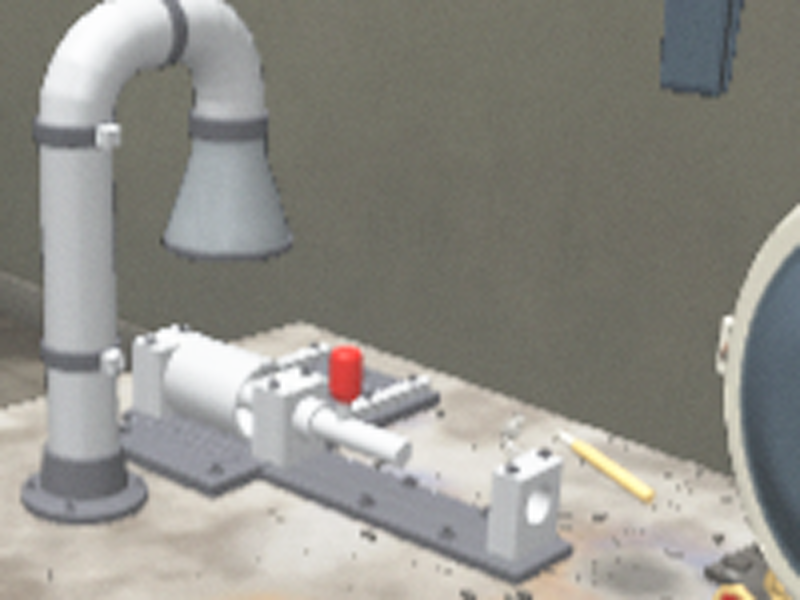

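The picture shows the collar seated against the near block, with the knob at about (346, 375). The tube still sits between the blocks and the arm is clear, so I'm handing in.

```bash
python3 -c "
from bench import ctrl
print(ctrl.sign_off())"
```

```text
the job is handed in; nothing more can be done
None
```

The tube was rolled to the white line and lay square on it in the wrist-camera check, the locking bar was pushed until it hit its stop (force contact within about 1 mm of the expected home position), and the job was handed in at about 35 s; no verdict came back.

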